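Post the used block battery through the spring flap

ROBOT

A 7-joint arm with a two-finger parallel gripper is mounted at the origin on the work surface. World frame = base frame: x ahead of the robot, y to its left, z up, the work surface at z = 0. Lengths are in m, angles in rad, forces in N, time in s.
With the tool pointing down it reaches from about 0.4 to 0.875 m from the base axis. Payload 6.5 kg.
Tool frame: the origin (TCP) lies midway between the tips of the shut fingers; the grasp point (between the pads) lies 19 mm behind it (manip.grasp_offset is the distance from the TCP to the grasp point, in m); z points along the fingers, y is the direction in which the jaws open and shut (so a half turn about z gives the same grasp; the last joint's range is limited). The gripper opens to 85 mm and grips with 20 to 120 N. Pads are 22 mm wide; open, the fingers measure 114 mm over their backs; the gripper's body (76 mm by 85 mm) begins 54 mm behind the grasp point. The pads swing forward as they close: fully open they stand 13 mm farther back than shut.
Start: joints at [-1.331, 0.536, -0.004, 1.538, 0.003, 1.067, -0.071], TCP at [0.196, 0.62, 0.231] pointing down, gripper open.
Joint ranges: [-2.7, 2.7], [-0.37, 2.16], [-1.27, 1.26], [0.24, 2.4], [-1.31, 4.45], [0.19, 1.91], [-2.76, 2.76]. Speed limits (rad/s): [2.39, 2.39, 3.14, 3.14, 3.14, 3.14, 3.14].

INTERFACE

Orientations are given as a unit quaternion [w, x, y, z].
In Python, from bench import read_state, cams, manip gives the robot as it stands.
- The arm moves only by the shell command python3 -m jog 'ROWS' [FORCE]. ROWS is JSON, a list that holds one entry, the list of rows, each a list of 7 numbers: the turn, a rotation vector about the tool's x, y, z in degrees, then the shift along the tool's x, y, z in cm, then the finger opening in cm, from 0 to 8.54. In form: [[[ax, ay, az, tx, ty, tz, claw], ...]]. A call has 1 to 5 rows; each row is the pose to reach, as a shift and turn from the pose commanded when the call began, along the tool's axes at that moment; what a row does not reach only later rows make up. A row lasts 1/10 s, in which the tool goes at most 50 mm and 8.59 degrees, less where a joint would pass 70% of its speed; a pose out of reach is approached as far as the arm can. A call with a gripper value outside its range is refused whole. The fingers move at their own pace and stop on an object; FORCE is the grip in N (left out, the last holds). Time passes only in rows, so rows that repeat a pose let the fingers close. It gives the time, the measured TCP pose, the force and the opening at its end, in the units of the state.
- read_state(): the state, without advancing time (a new reading comes with each control period).
- cams.camera(name): name is "side" or "top" or "wrist"; returns a dict with "frame" (420x560x3 uint8, red, green, blue), "fovy" (degrees; the focal length in pixels is half the picture's height over the tangent of half this angle, whatever the lens; pixels are square), "cx", "cy" (the principal point, pixels), "camera_from_world" (4x4, takes a point from world to camera coordinates). Camera axes: x right, y up, looking along -z (the intrinsics and any distortion apply to the point x, -y, -z); pixel columns grow to the right and rows downward; lengths in m; the calibration is good to about 2 mm. A picture is of the moment at which its call begins. There is no depth.
- manip.finish_job(): hands the job in, once; it reports no verdict.
The state is a dict: "time_s": time; "joint_pos": joint angles; "qd": joint speeds; "joint_efforts": joint torques, N m; "tcp_pos": TCP position; "tcp_rot": TCP orientation; "force": force on the tool from outside, world axes, zero at the start; "ft_torque": the same for the moment, N m; "width": finger opening in m.
Only numpy, scipy, OpenCV 4.12 (cv2) and the standard library are available. Lean on these libraries where they do the work, as an engineer would, in place of code of your own. Each camera call takes 0.05 s, during which the arm holds its last target.

TASK

A used block battery lies flat on the ledge of the grey used-battery box. Without lifting or carrying it, push the box's self-closing flap open with one finger and, while that finger keeps the flap open, push the block battery along the ledge with the other finger until it drops into the box, keeping the flap open until it is inside. Then take the fingers away so that the flap springs fully shut; leave everything else on the ledge and the bench where it stands.

Things in the scene. Friction and masses are not known exactly. Their poses are not given: they have to be found in the camera images.
- battery_box: Grey metal used-battery box, fixed. Origin on the bench directly under the middle of the ledge's inner edge; x points level from the ledge into the box (roughly away from the robot), y along the ledge, z up. In its frame the flat rimless ledge has its top at z = 100 mm, x = -110 to 0, y = -120 to 120 mm. Outside 280 x 240 mm; nothing of it is higher than 149 mm.
- mouth (a point): middle of the ledge's inner edge, at ledge height; axes as the box's. Here the ledge ends and the mouth begins: 120 mm deep along x, 160 mm wide, covered by the flap, below it a free drop to the box floor 94 mm lower. Thin cheeks 83 mm either side of the middle flank the flap.
- hinge (a point): middle of the flap's hinge line, 120 mm beyond the ledge's inner edge and 42 mm above the ledge; the line runs along the box's y. Behind it a fixed cover, 50 mm deep, reaches 7 mm higher.
- flap (a joint): opening angle of the flap in rad: 0 shut, 1.15 at its inner stop, hanging nearly plumb. A spring shuts it: 0.12 N m just off shut, 0.23 N m at 0.75 rad (some 5 N for a fingertip pushing it level, just above ledge height). A battery shoved at the shut flap rides up it and jams instead of dropping in.
- flap_edge (a point): middle of the lower edge of the flap. Bright steel flap, 127 mm long, 152 mm wide, 3 mm thick. Shut, it is a ramp rising at 19 degrees from the ledge's inner edge (flush there) to the hinge. A finger over the mouth, moving along the box's +x just above ledge height (or pressing down), swings it down and inwards.
- block_battery: the used block battery, off-white casing with a dark bottom end, 26 x 48 x 17.5 mm (x, y, z), lying flat on the ledge with its long side roughly along the ledge; two small studs stand 3 mm out of its +y end; about 46 g. Origin at the centre of its underside.
- block_center (a point): centre of the block battery, 8.75 mm above its underside.
- round_battery: round battery cell standing upright on the ledge near one end, 26 mm diameter, 49 mm tall; origin at the centre of its underside. Bystander.
- pipe_coupling: white plastic pipe coupling (short open tube) standing on the ledge near the other end, 38 mm diameter, 40 mm tall; origin at the centre of its underside. Bystander.
- paint_can: paint can standing on the bench, 100 mm diameter, 120 mm tall; origin at the centre of its underside. Bystander.
- green_bottle: green glass bottle standing on the bench, 64 mm diameter, 190 mm tall; origin at the centre of its underside. Bystander.
- tape_roll: brown roll lying flat on the bench, 100 mm diameter, 25 mm high; origin at the centre of its underside. Bystander.
- screwdriver: screwdriver lying on the bench. Bystander.
Mind the look-alikes: they are no part of the job. Leave any brown look-alike of the block_battery alone.

How it is judged:
On the way, in this order (a step that is already met when the one before it is completed fails the run):
1. a finger holds the flap pushed open (over 0.12 rad) while the block battery still rests on the ledge (value of joint flap above 0.12 rad and contact force between the fingers and flap above 0.2 N and x of block_center in the frame of battery_box below 0.005 m and z of block_center in the frame of battery_box above 0.1 m), for 0.1 s.
2. the block battery has dropped into the box while a finger still holds the flap open (over 0.2 rad) (value of joint flap above 0.2 rad and contact force between the fingers and flap above 0.2 N and z of block_center in the frame of battery_box below 0.07 m and x of block_center in the frame of battery_box above 0 m), for 0.1 s.
At the end, for the whole second after the job is handed in: The block battery lies at rest inside the box (its centre within the box's inner walls and less than 50 mm above the bench) and the flap is shut (within 0.05 rad) (x of block_center in the frame of battery_box between 0 and 0.155 m and y of block_center in the frame of battery_box between -0.085 and 0.085 m and z of block_center in the frame of battery_box below 0.05 m and value of joint flap below 0.05 rad and linear speed of block_battery below 0.03 m/s); the robot touches nothing.
It fails at once if the block battery is lifted (its centre more than 25 mm above its height on the ledge) (z of block_center in the frame of battery_box above 0.134 m).
It fails at once if the round battery or the pipe coupling on the ledge is moved by more than 20 mm or tipped over (distance of any of round_battery, pipe_coupling from where it was at the start of the episode above 0.02 m or angle between any of round_battery, pipe_coupling's own z axis and vertical above 0.5 rad).
It fails at once if another thing on the bench is moved by more than 20 mm or tipped over (distance of any of paint_can, green_bottle, tape_roll, screwdriver from where it was at the start of the episode above 0.02 m or angle between any of paint_can, green_bottle, tape_roll's own z axis and vertical above 0.5 rad).
It also fails if it takes over 35 s, if anything falls off the work surface, if the arm or the gripper's body presses on something with over 40 N, if the wrist force passes 120 N, or if a joint passes its speed limit or range.

## Working session

There is one attempt and no reset: what is moved stays moved. The work goes in short steps, Python scripts to look and compute and a shell command to move; the robot and the scene stay as the last step left them, time stands still between calls to the robot, and variables do not carry over. Pictures are saved under pics/ and viewed, and the job is handed in when it is done.

```bash
ls; mkdir -p pics; python3 - <<'E'
from bench import read_state, cams, manip
import cv2,numpy as np
s=read_state()
for k in s: print(k,np.round(s[k],4))
for n in ["side","top","wrist"]:
    c=cams.camera(n); print(n,c["fovy"],c["cx"],c["cy"],{k:c[k] for k in c if k not in("frame","camera_from_world","fovy","cx","cy")}); print(np.round(c["camera_from_world"],4))
    cv2.imwrite(f"pics/{n}0.png",cv2.cvtColor(c["frame"],cv2.COLOR_RGB2BGR))
E
```

```text
pics
time_s 0.0
joint_pos [-1.3312  0.5372 -0.0045  1.5389  0.0026  1.0673 -0.0712]
qd [-0.0003 -0.0007 -0.0008  0.0014  0.0029 -0.0004 -0.0005]
joint_efforts [ 6.00000e-04 -5.83413e+01  1.04900e+00 -2.59092e+01  1.23000e-02
  9.80000e-03 -0.00000e+00]
tcp_pos [0.1955 0.6192 0.2304]
tcp_rot [-1.000e-04  1.522e-01  9.883e-01 -9.000e-04]
force [-0.3765 -0.3792 -0.1219]
ft_torque [ 0.0088 -0.0172  0.054 ]
width 0.0855
side 56.799802504523726 273.75546041721407 210.85024934650704 {}
[[ 0.7335 -0.6795  0.015  -0.3887]
 [ 0.3575  0.4044  0.8418 -0.2604]
 [-0.5781 -0.6121  0.5396 -0.7092]
 [ 0.      0.      0.      1.    ]]
top 52.72834508815216 281.6994774917931 209.47767530168642 {}
[[-0.0115 -0.9996 -0.0274  0.0307]
 [ 0.9852 -0.0161  0.1706 -0.5337]
 [-0.1709 -0.025   0.985  -1.066 ]
 [ 0.      0.      0.      1.    ]]
wrist 62.652733161433 281.07337434844084 205.55345059302516 {}
[[ 0.3018  0.9534 -0.0019 -0.6481]
 [-0.9093  0.2872 -0.301   0.0363]
 [-0.2864  0.0926  0.9536 -0.3803]
 [ 0.      0.      0.      1.    ]]
```

View pics/side0.png

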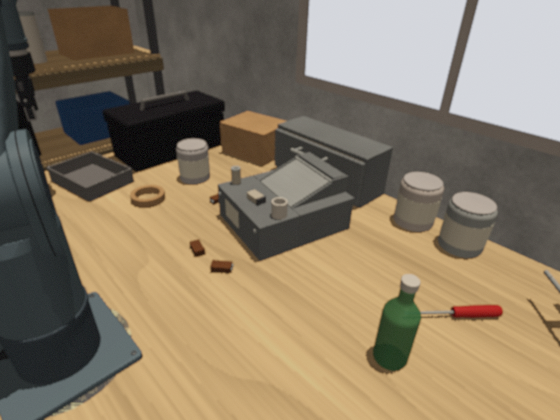

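View pics/top0.png

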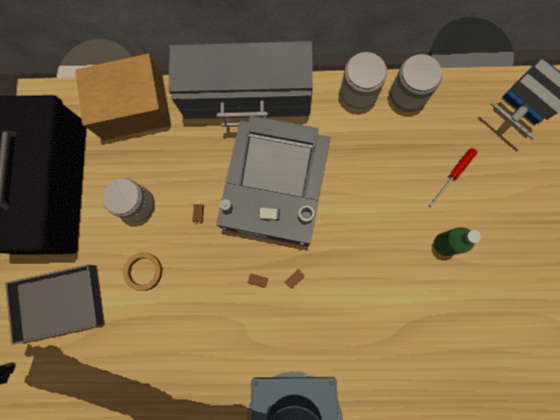

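View pics/wrist0.png

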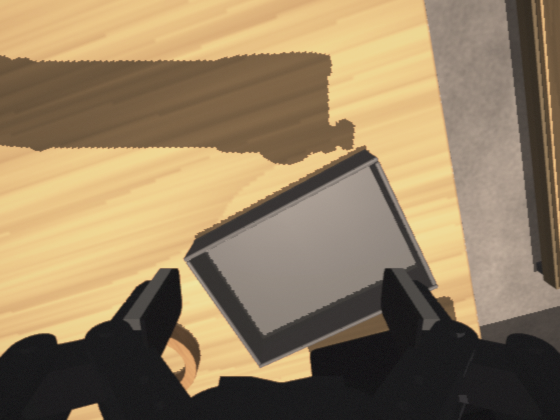

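The box is at about (275,180) in the top view. The battery (268,213) lies on the ledge between the round cell (226,206) and the coupling (306,213). I'll enlarge the crops.

```bash
python3 - <<'E'
import cv2
a=cv2.imread("pics/top0.png")[105:255,205:345]; cv2.imwrite("pics/top0z.png",cv2.resize(a,None,fx=4,fy=4,interpolation=cv2.INTER_CUBIC))
a=cv2.imread("pics/side0.png")[140:260,205:365]; cv2.imwrite("pics/side0z.png",cv2.resize(a,None,fx=5,fy=5,interpolation=cv2.INTER_CUBIC))
E
```

```text
(no output)
```

View pics/top0z.png

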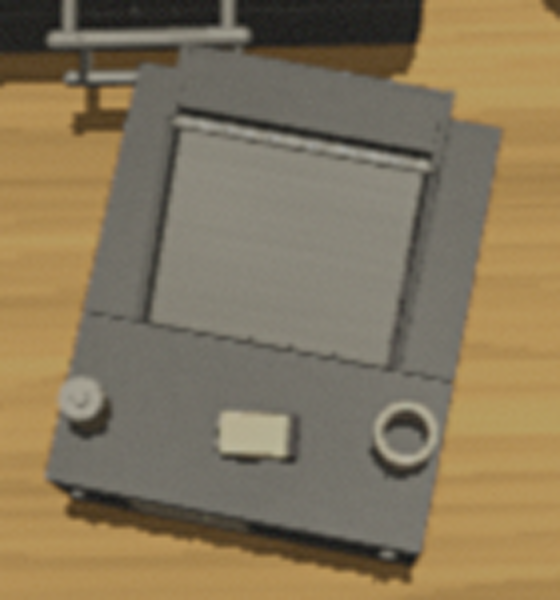

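View pics/side0z.png

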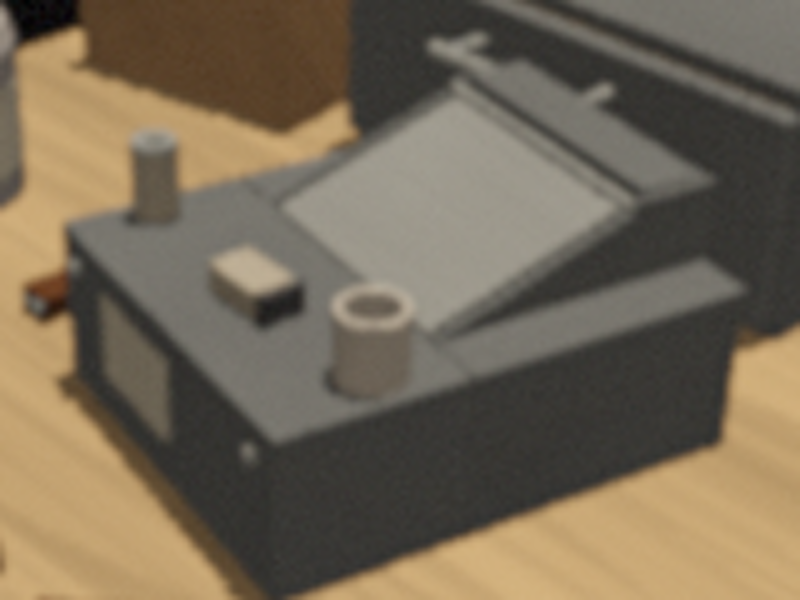

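```bash
cat > h.py <<'E'
import numpy as np
from bench import cams
def ray(c,u,v):
    M=np.array(c["camera_from_world"]);R=M[:3,:3];t=M[:3,3]
    f=210/np.tan(np.radians(c["fovy"])/2)
    d=R.T@np.array([(u-c["cx"])/f,-(v-c["cy"])/f,-1]); return -R.T@t,d
def onz(c,u,v,z):
    o,d=ray(c,u,v); return o+d*(z-o[2])/d[2]
def proj(c,p):
    M=np.array(c["camera_from_world"]);q=M[:3,:3]@p+M[:3,3];f=210/np.tan(np.radians(c["fovy"])/2)
    return np.array([c["cx"]+f*q[0]/-q[2],c["cy"]-f*q[1]/-q[2]])
def two(c1,p1,c2,p2):
    o1,d1=ray(c1,*p1);o2,d2=ray(c2,*p2)
    A=np.stack([d1,-d2],1);s=np.linalg.lstsq(A,o2-o1,rcond=None)[0]
    a=o1+d1*s[0];b=o2+d2*s[1];return (a+b)/2,np.linalg.norm(a-b)
E
python3 - <<'E'
from h import *
np.set_printoptions(precision=4,suppress=True)
T=cams.camera("top");S=cams.camera("side")
tz=lambda x,y:(205+(x+.5)/4-.5,105+(y+.5)/4-.5)
sz=lambda x,y:(205+(x+.5)/5-.5,140+(y+.5)/5-.5)
P={}
for n,t,s,z in [("flapL",(148,322),(282,208),.1),("flapR",(392,368),(436,330),.1),("seamL",(90,312),(245,182),.1),("seamR",(448,382),(470,380),.1),("outL",(50,480),(70,228),.1),("outR",(415,556),(275,443),.1),
 ("hingeL",(176,120),(457,88),.142),("hingeR",(430,165),(632,205),.142),
 ("batL_near",(218,455),(210,265),.1175),("batR_near",(290,459),(262,290),.1175),("batR_far",(292,414),(300,273),.1175),("batL_far",(222,410),(245,245),.1175)]:
    a=onz(T,*tz(*t),z);b=onz(S,*sz(*s),z);w,g=two(T,tz(*t),S,sz(*s)); P[n]=a
    print(n,"top",a[:2],"side",b[:2],"tri",w,g)
d=lambda a,b:np.linalg.norm(P[a]-P[b])
print("flapw",d("flapL","flapR"),"ledge",d("outL","outR"),d("seamL","seamR"),d("outL","seamL"),d("outR","seamR"),"bat",d("batL_near","batR_near"),d("batL_near","batL_far"))
E
```

```text
flapL top [0.5889 0.1226] side [0.5884 0.1169] tri [0.5909 0.1221 0.0968] 0.0030314679399973013
flapR top [ 0.5566 -0.0309] side [ 0.562  -0.0289] tri [ 0.5571 -0.0317  0.1031] 0.0028047752116958967
seamL top [0.5961 0.1594] side [0.593  0.1538] tri [0.5974 0.1598 0.0961] 0.0009845969462904769
seamR top [ 0.5471 -0.0657] side [ 0.5422 -0.0716] tri [ 0.5482 -0.066   0.0946] 0.00015106836494409117
outL top [0.4891 0.1833] side [0.4878 0.175 ] tri [0.4912 0.1832 0.0952] 0.0035043770934926072
outR top [ 0.4385 -0.0426] side [ 0.4386 -0.0491] tri [ 0.4405 -0.044   0.0961] 0.003990770459487978
hingeL top [0.707  0.1007] side [0.7062 0.1005] tri [0.7069 0.1008 0.1417] 0.0004902627361021366
hingeR top [ 0.6747 -0.0556] side [ 0.6729 -0.0565] tri [ 0.6748 -0.0555  0.141 ] 0.0006167564956904031
batL_near top [0.5005 0.0771] side [0.5   0.071] tri [0.5023 0.0764 0.114 ] 0.0031518178228478384
batR_near top [0.4973 0.033 ] side [0.5035 0.035 ] tri [0.4984 0.0318 0.1207] 0.003694769782219921
batR_far top [0.5253 0.0315] side [0.5287 0.035 ] tri [0.5249 0.0312 0.1206] 0.0005085001101035141
batL_far top [0.5285 0.0745] side [0.5265 0.075 ] tri [0.5278 0.0751 0.1171] 0.001860391319688761
flapw 0.15681733991988048 ledge 0.23155813862719235 0.23037671495235015 0.10959825192443193 0.11096114388825104 bat 0.04419989444825226 0.028066912661255584
```

The box frame from the two views is origin ≈ (0.572, 0.047) with yaw ≈ −12°; seam, flap, hinge and outer edge all agree to about 2 mm. The battery centre is ≈ (0.513, 0.054), turned about 8° relative to the box. I'll straddle it with the jaws along the box's x, so the leading finger comes down on the flap and the trailing finger behind the battery. First, hover.

```bash
python3 -m jog '[[[0,0,0,-12.4,-11,-1.5,8.54],[0,0,8.5,-49.6,-44.2,-3,8.54],[0,0,17,-49.6,-44.2,-3,8.54],[0,0,25.5,-49.6,-44.2,-3,8.54],[0,0,34,-49.6,-44.2,-3,8.54]]]'; python3 - <<'E'
from h import *
from bench import read_state
from scipy.spatial.transform import Rotation as R
s=read_state();q=np.array(s["tcp_rot"]);r=R.from_quat(q[[1,2,3,0]]).as_matrix()
t=np.array([.5367,.049,.26]);print(s["time_s"],s["tcp_pos"],"shift cm",r.T@(t-s["tcp_pos"])*100,"yaw y",np.degrees(np.arctan2(r[1,1],r[0,1])),s["width"])
E
```

```text
time_s: 0.75
tcp_pos: [0.3242, 0.4035, 0.2443]
tcp_rot: [-0.0, 0.437, 0.899, 0.0]
force: [1.9, 0.1, 0.0]
width: 0.0851
0.75 [0.32424432 0.40352287 0.24428773] shift cm [-41.00482367  -5.1775915   -1.58257923] yaw y 38.13030136216848 0.0850721039282534
```

```bash
python3 -m jog '[[[0,0,8,-41,-5.2,-1.6,8.54],[0,0,16,-41,-5.2,-1.6,8.54],[0,0,24,-41,-5.2,-1.6,8.54],[0,0,32,-41,-5.2,-1.6,8.54],[0,0,40,-41,-5.2,-1.6,8.54]]]'; cat > st.py <<'E'
from h import *
from bench import read_state
from scipy.spatial.transform import Rotation as R
import sys
s=read_state();q=np.array(s["tcp_rot"]);r=R.from_quat(q[[1,2,3,0]]).as_matrix()
t=np.array([float(a) for a in sys.argv[1:4]]);print(s["time_s"],s["tcp_pos"],"shift cm",r.T@(t-s["tcp_pos"])*100,"yaw y",np.degrees(np.arctan2(r[1,1],r[0,1])),s["width"],"zax",r[:,2])
E
python3 st.py .5367 .049 .26
```

```text
time_s: 1.25
tcp_pos: [0.4538, 0.1901, 0.2541]
tcp_rot: [-0.0, 0.718, 0.696, 0.0]
force: [0.9, 0.4, 0.1]
width: 0.0854
1.25 [0.45378665 0.1900754  0.25413945] shift cm [-13.83516554   8.7379309   -0.59088585] yaw y -1.8301422690818763 0.08541602043669703 zax [ 4.98049016e-04  6.35168388e-04 -9.99999674e-01]
```

```bash
python3 -m jog '[[[0,0,8,-13.8,8.7,-0.6,8.54],[0,0,10,-13.8,8.7,-0.6,8.54],[0,0,10,-13.8,8.7,-0.6,8.54],[0,0,10,-13.8,8.7,-0.6,8.54],[0,0,10,-13.8,8.7,-0.6,8.54]]]'; python3 st.py .5367 .049 .26; python3 - <<'E'
from h import *
import cv2
for n in ("wrist","top","side"):
    c=cams.camera(n);cv2.imwrite(f"pics/{n}1.png",cv2.cvtColor(c["frame"],cv2.COLOR_RGB2BGR))
    if n=="wrist": np.save("w1.npy",c,allow_pickle=True)
E
```

```text
time_s: 1.75
tcp_pos: [0.5372, 0.0489, 0.2599]
tcp_rot: [0.001, 0.776, 0.631, -0.0]
force: [-0.4, 1.1, -0.3]
width: 0.0857
1.75 [0.53721238 0.0488502  0.25989151] shift cm [ 0.00418112 -0.05320832 -0.01090152] yaw y -11.793264813116865 0.08570099282297153 zax [ 6.98530006e-04 -1.09355527e-03 -9.99999158e-01]
```

View pics/wrist1.png

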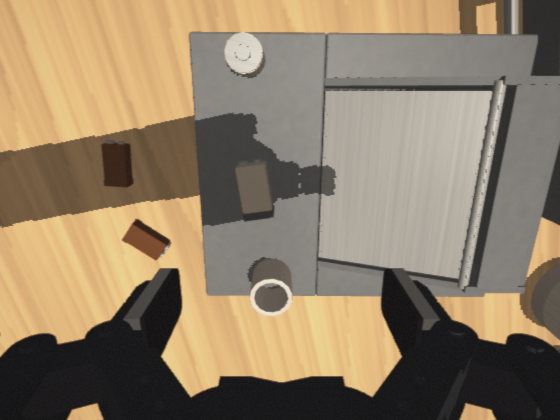

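View pics/side1.png

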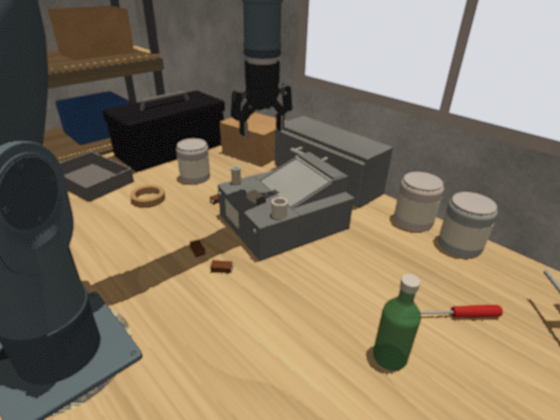

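Wrist view: the ledge spans (190,33)–(207,295), the seam runs (326,34)–(316,295), and the battery's top face is around (236..272, 160..214). The two look-alikes are on the bench. I'll measure from this closer view.

```bash
python3 - <<'E'
from h import *
import cv2
np.set_printoptions(precision=4,suppress=True)
c=np.load("w1.npy",allow_pickle=True).item()
a=cv2.imread("pics/wrist1.png")[130:240,210:350];cv2.imwrite("pics/w1z.png",cv2.resize(a,None,fx=5,fy=5,interpolation=cv2.INTER_CUBIC))
P={}
for n,u,v,z in [("outL",190,33,.1),("outR",207,295,.1),("seamL",326,34,.1),("seamR",316,295,.1),("flapL",325,90,.1),("flapR",319,261,.1),("hingeL",500,82,.142),("hingeR",464,288,.142),("b1",236,163,.1175),("b2",264,160,.1175),("b3",272,211,.1175),("b4",243,215,.1175)]:
    P[n]=onz(c,u,v,z);print(n,P[n][:2])
d=lambda a,b:np.linalg.norm(P[a]-P[b])
print(d("outL","outR"),d("seamL","seamR"),d("outL","seamL"),d("outR","seamR"),d("flapL","flapR"),d("b1","b2"),d("b2","b3"))
y=P["seamL"]-P["seamR"];print("yaw",np.degrees(np.arctan2(-y[0],y[1])))
y=P["outL"]-P["outR"];print("yaw",np.degrees(np.arctan2(-y[0],y[1])))
o=np.array([.572,.047]);th=np.radians(-12);X=np.array([np.cos(th),np.sin(th)]);Y=np.array([-X[1],X[0]])
for n in P: print(n,"box",(P[n][:2]-o)@X,(P[n][:2]-o)@Y)
E
```

```text
outL [0.4898 0.1857]
outR [ 0.4393 -0.0459]
seamL [0.5951 0.1629]
seamR [ 0.5459 -0.0683]
flapL [0.5872 0.1215]
flapR [ 0.5553 -0.0319]
hingeL [0.7045 0.1018]
hingeR [ 0.6715 -0.0608]
b1 [0.503  0.0801]
b2 [0.5263 0.0778]
b3 [0.5233 0.0328]
b4 [0.4978 0.0344]
0.23705151112663617 0.23639991085171333 0.10770328631572743 0.10891936796599518 0.15675161307242422 0.02345234773951634 0.04503370243429645
yaw -12.010165899886575
yaw -12.304186883828379
outL box -0.10925104997111508 0.11857463606892754
outR box -0.11050956538619047 -0.11847353428126045
seamL box -0.001548525054198597 0.11816965492301305
seamR box -0.0015904691177007861 -0.11823025220766573
flapL box -0.0006058011717746118 0.0760838357119061
flapR box 5.696281589974611e-05 -0.08066637623277881
hingeL box 0.11823734902785987 0.08111277058263303
hingeR box 0.11972135146904321 -0.08475849466649885
b1 box -0.07436828571084776 0.018029980128664216
b2 box -0.05105746565207849 0.020602582445944782
b3 box -0.04465375751077512 -0.023973497204264057
b4 box -0.06994685062053585 -0.027711721060407
```

View pics/w1z.png

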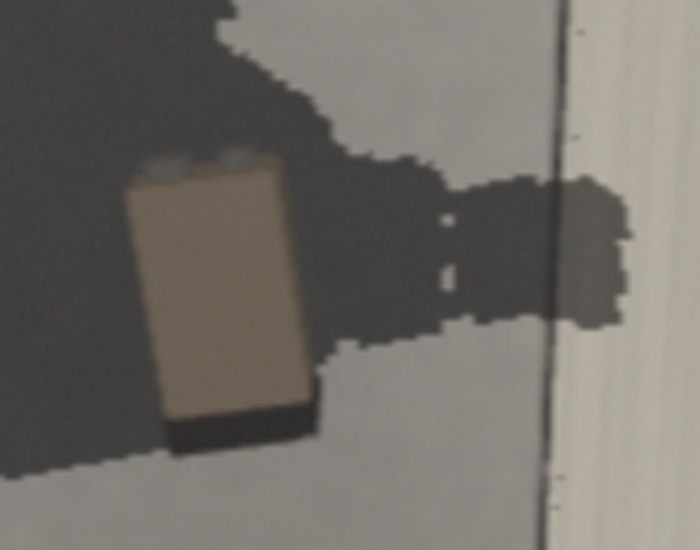

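The wrist view confirms the box frame to within 2 mm, with the battery at box (−0.060, −0.004). I'll shift 3 mm back and descend in stages.

```bash
python3 -m jog '[[[0,0,0,0,-0.3,4.5,8.54],[0,0,0,0,-0.3,9,8.54],[0,0,0,0,-0.3,13,8.54],[0,0,0,0,-0.3,15,8.54],[0,0,0,0,-0.3,15,8.54]]]'; python3 st.py .5343 .0497 .093; python3 - <<'E'
from h import *
import cv2
for n in ("wrist","side"):
    c=cams.camera(n);cv2.imwrite(f"pics/{n}2.png",cv2.cvtColor(c["frame"],cv2.COLOR_RGB2BGR))
a=cv2.imread("pics/side2.png")[110:260,205:365]; cv2.imwrite("pics/side2z.png",cv2.resize(a,None,fx=4,fy=4,interpolation=cv2.INTER_CUBIC))
E
```

```text
time_s: 2.4
tcp_pos: [0.5304, 0.054, 0.1071]
tcp_rot: [-0.002, 0.774, 0.634, -0.003]
force: [-1.1, -0.0, 0.2]
width: 0.0852
2.4 [0.53042828 0.05401633 0.1070697 ] shift cm [-0.34478694  0.47299132  1.40469726] yaw y -11.347876473961641 0.08522382118885773 zax [-6.21143602e-03 -3.69684466e-04 -9.99980641e-01]
```

View pics/wrist2.png

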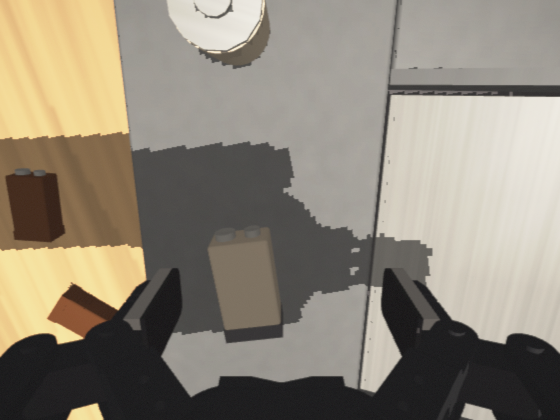

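View pics/side2z.png

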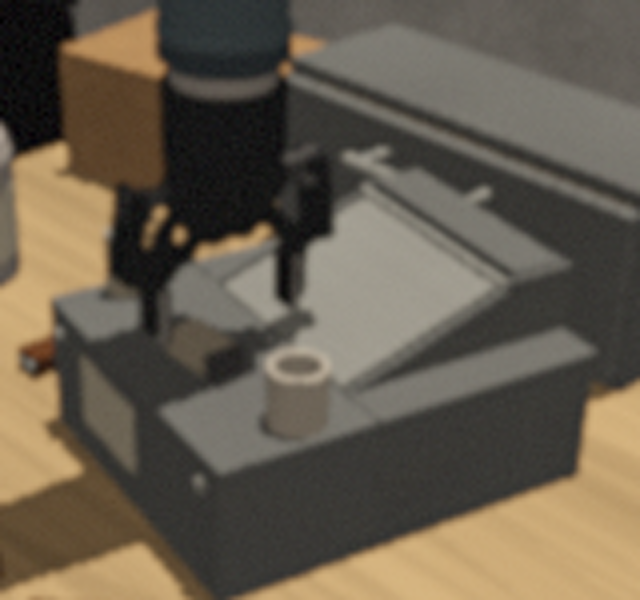

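```bash
python3 st.py .5343 .0497 .093; python3 -m jog '[[[0,0,0,0,0,0,8.54]]]'; python3 st.py .5343 .0497 .093
```

```text
2.5 [0.53342119 0.05349145 0.11029258] shift cm [-0.35511017  0.16132488  1.72906862] yaw y -11.412795812326515 0.08563577742307064 zax [ 8.13279785e-06  5.00563682e-04 -9.99999875e-01]
time_s: 2.6
tcp_pos: [0.5345, 0.0531, 0.1113]
tcp_rot: [0.0, 0.774, 0.633, 0.001]
force: [-0.4, -1.3, -0.2]
width: 0.0853
2.6 [0.53450763 0.0530676  0.11132208] shift cm [-0.33670727  0.04218712  1.83185014] yaw y -11.45724974236802 0.08534326049268752 zax [ 2.60488651e-03  8.82887474e-04 -9.99996218e-01]
```

```bash
python3 -m jog '[[[0,0,0,-0.2,0,0.6,8.54],[0,0,0,-0.2,0,1.2,8.54],[0,0,0,-0.2,0,1.4,8.54],[0,0,0,-0.2,0,1.6,8.54],[0,0,0,-0.2,0,1.6,8.54]]]'; python3 st.py .5343 .0497 .093;  python3 - <<'E'
from h import *
import cv2
for n in ("wrist","side"):
    c=cams.camera(n);cv2.imwrite(f"pics/{n}3.png",cv2.cvtColor(c["frame"],cv2.COLOR_RGB2BGR))
a=cv2.imread("pics/side3.png")[110:260,205:365]; cv2.imwrite("pics/side3z.png",cv2.resize(a,None,fx=4,fy=4,interpolation=cv2.INTER_CUBIC))
E
python3 st.py .5343 .0497 .093
```

```text
time_s: 3.1
tcp_pos: [0.5329, 0.0502, 0.0935]
tcp_rot: [-0.0, 0.775, 0.633, -0.0]
force: [-0.1, -0.6, -0.4]
width: 0.0853
3.1 [0.5329131  0.05017545 0.0935047 ] shift cm [-0.01887441  0.1454117   0.05041641] yaw y -11.521914283333507 0.08528957948061262 zax [-4.22837549e-04 -1.12602222e-04 -9.99999904e-01]
3.2 [0.53310658 0.05019364 0.09376694] shift cm [-0.0245272   0.12679676  0.07669651] yaw y -11.522934681636343 0.08567133082223076 zax [ 9.15952021e-06 -3.07014832e-05 -9.99999999e-01]
```

View pics/wrist3.png

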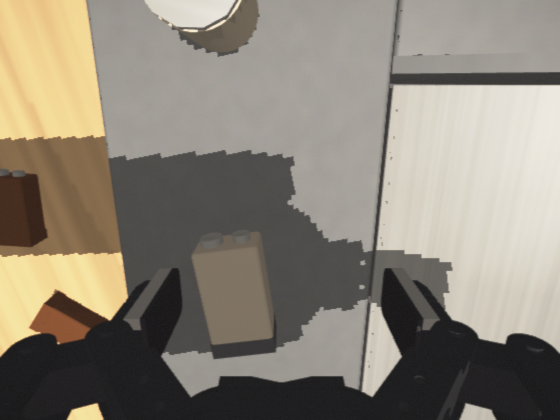

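View pics/side3z.png

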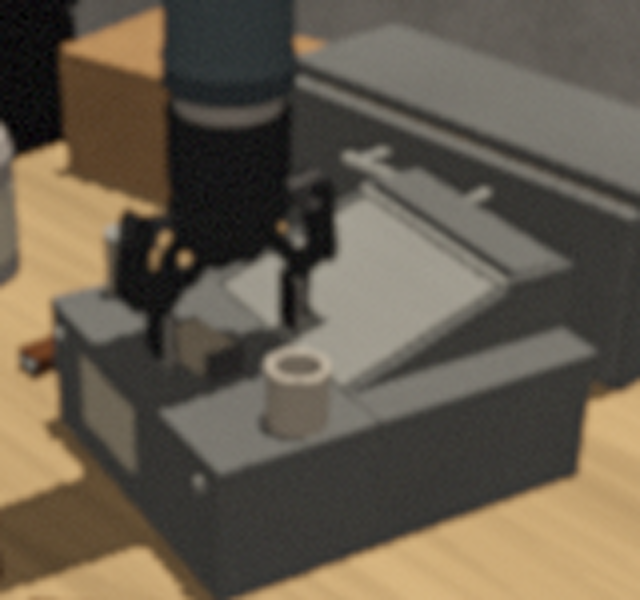

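Both fingers straddle the battery. The trailing finger is behind it near (165,270..330) and the leading finger is over the flap at about (400,280). I'll push slowly along box +x.

```bash
python3 -m jog '[[[0,0,0,0,0.7,0.1,8.54],[0,0,0,0,1.4,0.1,8.54],[0,0,0,0,2.1,0.1,8.54],[0,0,0,0,2.8,0.1,8.54],[0,0,0,0,3.5,0.1,8.54]]]'; python3 st.py .5343 .0497 .093;  python3 - <<'E'
from h import *
import cv2
for n in ("wrist","side"):
    c=cams.camera(n);cv2.imwrite(f"pics/{n}4.png",cv2.cvtColor(c["frame"],cv2.COLOR_RGB2BGR))
a=cv2.imread("pics/side4.png")[110:260,205:365]; cv2.imwrite("pics/side4z.png",cv2.resize(a,None,fx=4,fy=4,interpolation=cv2.INTER_CUBIC))
E
python3 st.py .5343 .0497 .093
```

```text
time_s: 3.7
tcp_pos: [0.5677, 0.0431, 0.0927]
tcp_rot: [-0.0, 0.775, 0.633, -0.0]
force: [-2.6, 0.8, 1.2]
width: 0.0855
3.7 [0.56768329 0.04311424 0.09266396] shift cm [-0.02153227 -3.40262367 -0.03128844] yaw y -11.52237026082075 0.0855035956482683 zax [-6.86336161e-04  3.64047687e-05 -9.99999764e-01]
3.8 [0.56876186 0.04282211 0.09289315] shift cm [-0.01542131 -3.51409372 -0.01648649] yaw y -11.538197144108425 0.08534152673721267 zax [ 1.60358988e-03 -4.00882895e-04 -9.99998634e-01]
```

View pics/wrist4.png

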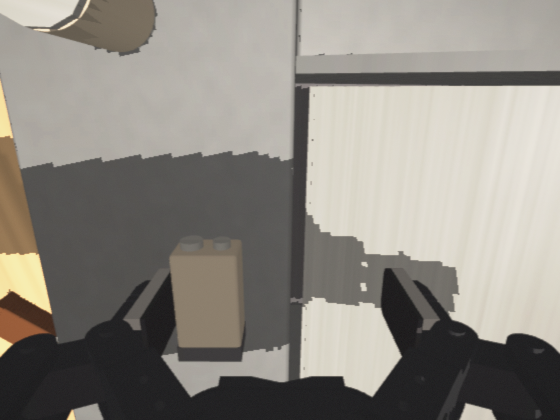

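View pics/side4z.png

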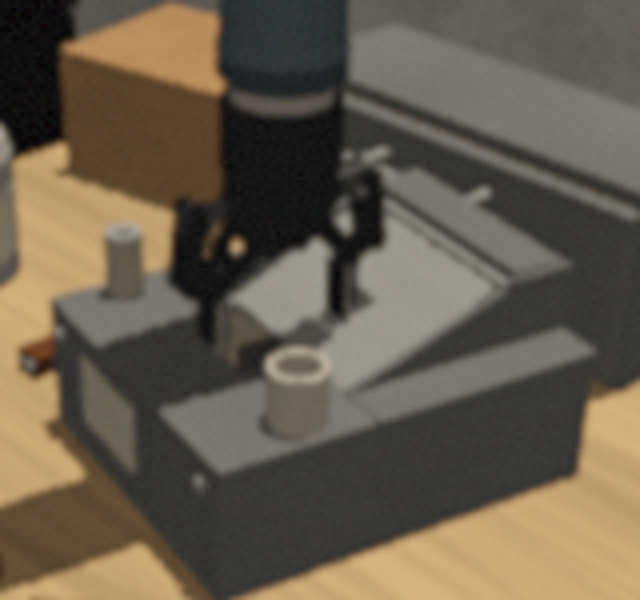

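The battery has squared up against the trailing finger and the flap is opening, with a dark gap at (300,200). I'll continue.

```bash
python3 -m jog '[[[0,0,0,0,0.6,0,8.54],[0,0,0,0,1.2,0,8.54],[0,0,0,0,1.8,0,8.54],[0,0,0,0,2.3,0,8.54],[0,0,0,0,2.3,0,8.54]]]'; python3 st.py .5343 .0497 .093;  python3 - <<'E'
from h import *
import cv2
for n in ("wrist","side"):
    c=cams.camera(n);cv2.imwrite(f"pics/{n}5.png",cv2.cvtColor(c["frame"],cv2.COLOR_RGB2BGR))
a=cv2.imread("pics/side5.png")[110:260,205:365]; cv2.imwrite("pics/side5z.png",cv2.resize(a,None,fx=4,fy=4,interpolation=cv2.INTER_CUBIC))
E
python3 st.py .5343 .0497 .093
```

```text
time_s: 4.3
tcp_pos: [0.5907, 0.0384, 0.0928]
tcp_rot: [0.0, 0.775, 0.633, 0.0]
force: [-0.7, 0.4, 1.2]
width: 0.0856
4.3 [0.59071257 0.03842959 0.09277511] shift cm [-0.02291731 -5.75267187 -0.02734156] yaw y -11.526338878902898 0.08557437727342272 zax [ 8.11776025e-04 -2.42757268e-04 -9.99999641e-01]
4.4 [0.59053873 0.03847562 0.09293957] shift cm [-0.02353566 -5.73472875 -0.01350931] yaw y -11.522186390499717 0.08539927552114261 zax [ 1.28317396e-03 -2.22656902e-04 -9.99999152e-01]
```

View pics/wrist5.png

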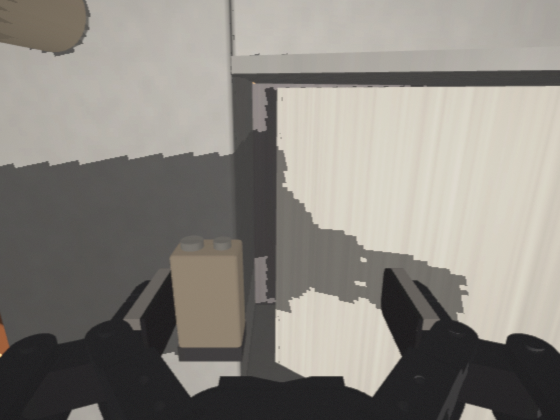

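View pics/side5z.png

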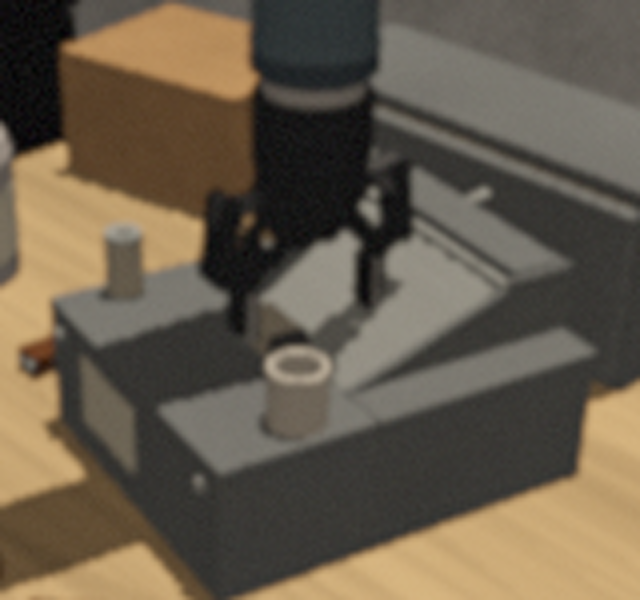

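The flap is open with a visible gap at (260,200), and the battery's front is just at the edge. I'll push it over.

```bash
python3 -m jog '[[[0,0,0,0,0.7,0,8.54],[0,0,0,0,1.4,0,8.54],[0,0,0,0,2.1,0,8.54],[0,0,0,0,2.6,0,8.54],[0,0,0,0,2.6,0,8.54]]]'; python3 st.py .5343 .0497 .093;  python3 - <<'E'
from h import *
import cv2
for n in ("wrist","side"):
    c=cams.camera(n);cv2.imwrite(f"pics/{n}6.png",cv2.cvtColor(c["frame"],cv2.COLOR_RGB2BGR))
a=cv2.imread("pics/side6.png")[110:260,205:365]; cv2.imwrite("pics/side6z.png",cv2.resize(a,None,fx=4,fy=4,interpolation=cv2.INTER_CUBIC))
E
python3 st.py .5343 .0497 .093
```

```text
time_s: 4.9
tcp_pos: [0.6152, 0.0334, 0.0923]
tcp_rot: [-0.001, 0.774, 0.633, -0.001]
force: [-5.7, 0.8, 0.9]
width: 0.0855
4.9 [0.61523242 0.03342853 0.09225755] shift cm [-0.02151702 -8.2552684  -0.06129345] yaw y -11.51699130945559 0.08548254374188595 zax [-1.59244271e-03  3.89999588e-05 -9.99998731e-01]
5.0 [0.61505045 0.0334425  0.09236059] shift cm [-0.01965373 -8.23713398 -0.05230933] yaw y -11.519812201465879 0.0850791171184074 zax [-1.43423860e-03  3.09084009e-05 -9.99998971e-01]
```

View pics/wrist6.png

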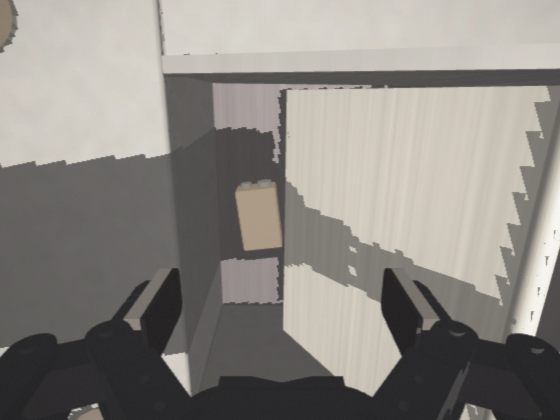

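View pics/side6z.png

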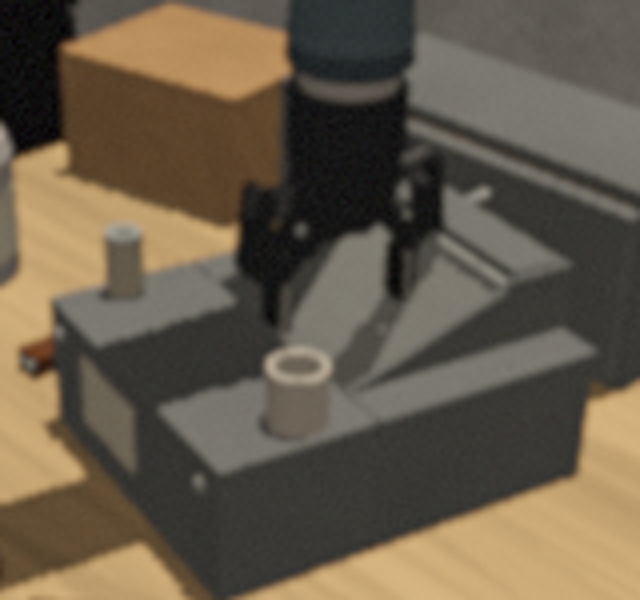

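The battery is now lying flat at (258,215), small enough to be on the box floor. I'll hold briefly and check that it is at rest while the flap is still held.

```bash
python3 -m jog '[[[0,0,0,0,0,0,8.54],[0,0,0,0,0,0,8.54],[0,0,0,0,0,0,8.54]]]';  python3 - <<'E'
from h import *
import cv2
c=cams.camera("wrist");cv2.imwrite("pics/wrist7.png",cv2.cvtColor(c["frame"],cv2.COLOR_RGB2BGR))
pts=[(237,184),(277,182),(282,246),(244,250)]
P=[onz(c,*p,.0235) for p in pts]
print(P,np.linalg.norm(P[0]-P[1]),np.linalg.norm(P[1]-P[2]))
E
```

```text
time_s: 5.3
tcp_pos: [0.6149, 0.0335, 0.0925]
tcp_rot: [-0.0, 0.774, 0.633, -0.001]
force: [-4.4, 2.9, 0.9]
width: 0.0853
[array([0.59003215, 0.06302622, 0.0235    ]), array([0.61492878, 0.05925776, 0.0235    ]), array([0.60927064, 0.01578597, 0.0235    ]), array([0.58381218, 0.0180078 , 0.0235    ])] 0.025180220734398174 0.04383845940679459
```

View pics/wrist7.png

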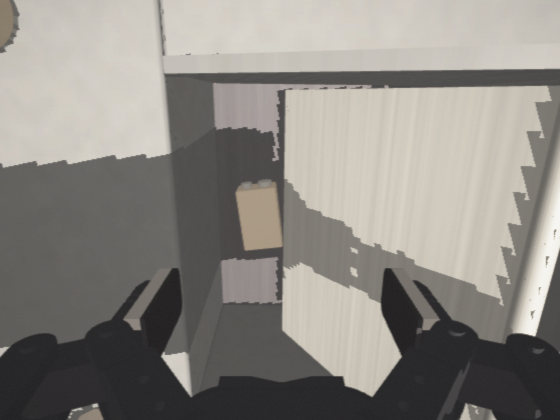

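At floor height it measures 25 × 44 mm, as expected, and hasn't moved. The wrist force still shows about 5 N holding the flap. I'll back off along −x, then go up.

```bash
python3 -m jog '[[[0,0,0,0,-1,0,8.54],[0,0,0,0,-2,0,8.54],[0,0,0,0,-3,-0.1,8.54],[0,0,0,0,-4,-0.3,8.54],[0,0,0,0,-5,-0.6,8.54]]]'; python3 -m jog '[[[0,0,0,0,-0.5,-1,8.54],[0,0,0,0,-0.5,-3,8.54],[0,0,0,0,-0.5,-6,8.54],[0,0,0,0,-0.5,-10,8.54],[0,0,0,0,-0.5,-14,8.54]]]';python3 -m jog '[[[0,0,0,0,0,0,8.54],[0,0,0,0,0,0,8.54],[0,0,0,0,0,0,8.54]]]';  python3 - <<'E'
from h import *
import cv2
for n in ("wrist","side","top"):
    c=cams.camera(n);cv2.imwrite(f"pics/{n}8.png",cv2.cvtColor(c["frame"],cv2.COLOR_RGB2BGR))
E
```

```text
time_s: 5.85
tcp_pos: [0.5656, 0.0436, 0.099]
tcp_rot: [0.0, 0.774, 0.633, 0.0]
force: [0.9, 0.5, 1.4]
width: 0.0857
time_s: 6.35
tcp_pos: [0.5606, 0.0443, 0.2403]
tcp_rot: [-0.0, 0.775, 0.632, -0.001]
force: [0.6, -0.5, -0.2]
width: 0.0854
time_s: 6.65
tcp_pos: [0.5605, 0.0446, 0.2379]
tcp_rot: [-0.001, 0.774, 0.633, -0.001]
force: [0.7, -0.6, -0.5]
width: 0.0853
```

View pics/wrist8.png

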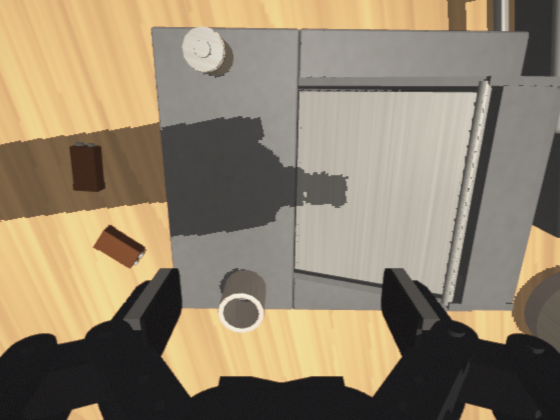

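View pics/side8.png

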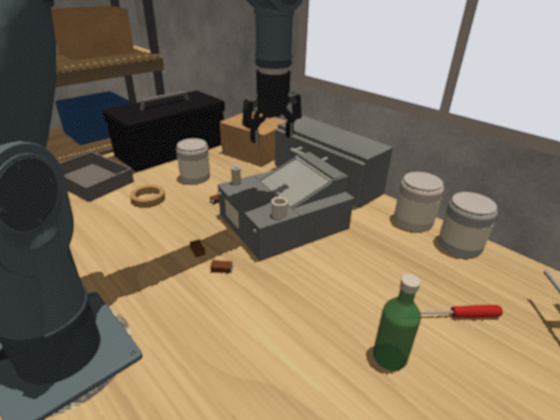

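The flap is shut: its edge is flush with the seam at (297,90)–(294,270). The battery is no longer on the ledge, the bystanders are where they were, and the fingers are clear of everything.

```bash
python3 -c "
from bench import manip
print(manip.finish_job())"
```

```text
the job is handed in; nothing more can be done
None
```

The block battery is in the box and the flap has sprung shut. I handed the job in at about 6.8 s on the robot's clock, and no verdict is reported.

**What I did:** I found the box and battery from the top and side views, then checked them with the wrist camera. The open jaws straddled the battery along the box's x. In one slow push, the leading finger swung the flap open while the trailing finger slid the battery off the ledge. I held the flap open until the battery was down, then backed off and lifted away.

**Last checks:**
- **Battery:** with the flap still held (about 5 N at the wrist), it lay still and flat. It measured 25 × 44 mm at floor height, against a true 26 × 48 mm. I couldn't see it again once the flap had closed.
- **Flap:** in the final pictures its edge is flush with the ledge. I judged this by eye and did not measure the angle.
- **Bystanders:** the round battery and the pipe coupling, and the bench things in view, look unmoved. This was also by eye.
- **Disagreement:** the first measurements from the fixed cameras gave the ledge width as 231 mm instead of 240 mm. The closer wrist view gave 237 mm, and the box position agreed to about 2 mm.

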